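# Load the cooling block and set its water valve

### The job

Cool the two small amber vessels: set the small conical flask in pocket one of the cooling block (one pip), let go of it, then the straight-sided bottle in pocket two (two pips), lowering each gently and upright until it sits on the pocket's floor. Then take the revolving grip of the cooling-water valve, close the wheel clockwise fully to its stop, back it off exactly two turns, and finish still gripping it there, ready to shut the valve. Leave everything else where it stands.

Things in the scene. Friction and masses are not known exactly. Their poses are not given: they have to be found in the camera images.
- flask: Small conical flask of amber glass with a white stopper fixed in it, loose, about 0.1 kg. Base 50 mm wide, tapering to a neck 20 mm wide at 65 to 73 mm; stopper 26 mm wide from 73 mm to the top at 105 mm: grip it there, from above. Origin: centre of the underside, z up. Stands on the bench nearest the robot, right of centre; it and the bottle may have swapped places.
- bottle: Straight-sided bottle of amber glass with a white stopper fixed in it, loose, about 0.1 kg. Body 50 mm wide up to 45 mm, then a shoulder to a neck 20 mm wide at 56 to 62 mm; stopper 26 mm wide from 62 mm to the top at 95 mm: grip it there, from above. Origin: centre of the underside, z up. Stands near the flask.
- block: Fixed aluminium cooling block on the bench, 105 mm (x) by 230 mm (y), 30 mm high, with a row of three equal round pockets along y, 70 mm apart, and raised black pips 8 mm wide on the margin towards the robot: one, two or three beside each pocket. Pocket one is at the robot's left end. Origin: centre of the underside; the pockets lie 8 mm behind the centre line (+x).
- pocket_one (a point): Centre of the mouth of pocket one (one pip), on the block's top face, 30 mm above the bench. Round, 55 mm wide, chamfered 3 mm at the mouth, 20 mm deep: its flat floor is 10 mm above the bench. Axes as the block's, z up.
- pocket_two (a point): The same for pocket two (two pips), the middle one. The third pocket (three pips) is empty and is not used.
- valve: Fixed water valve: brass body on a round steel flange 76 mm wide on the bench. On top lies a dark steel handwheel with three spokes, 96 mm over its rim, which is 62 to 74 mm above the bench. Origin: on the wheel's vertical axis, at bench height.
- wheel (a joint): Turn of the valve's wheel, rad. 0 = shut, hard against a rigid stop; grows as the wheel opens, anticlockwise seen from above, 6.283 a turn; a second stop at 22. It starts less than one turn open (2 to 5 rad), stays where it is left, takes 1 to 2 N at the grip to turn, and does not rise or sink.
- wheel_hub (a point): Point on the wheel's vertical axis, 78 mm above the bench. z up; its axes turn with the wheel, and x points at the revolving grip.
- grip: Revolving grip of the wheel: upright bare-aluminium cylinder 16 mm wide standing on the rim, 42 mm from the wheel's axis, spinning freely about its own axis, so that a gripper can pinch it from above and carry it round without turning. Its lower end is 78 mm, its top 122 mm above the bench; origin on its axis at 77 mm. An 18 mm wide boss is just below it.
- beaker: Bystander: white beaker, 60 mm wide, 55 mm high, loose. Origin under its centre.
- stopper: Bystander: spare white stopper, 26 mm wide, 22 mm high, loose. Origin under its centre.
- wash_bottle: Bystander: white bottle with a blue cap, 60 mm wide, 150 mm high, loose. Origin under its centre.
- dish: Bystander: pale round dish, 80 mm wide, 16 mm high, loose. Origin under its centre.
- big_flask: Bystander: large conical amber flask, 84 mm wide, 155 mm high, loose, at the back. Origin under its centre.
- spatula: Bystander: spatula with a black handle, 180 mm long, lying at the back. Origin on its underside.
There are look-alikes about, which are no part of the job. What is shaped like the bottle but purple or yellow is not meant.

How it is judged:
By the outcome, as a careful person would: the job done as asked, in the order asked, and still so for the second after the job is handed in, while the arm keeps its last pose, push and grip.
It also fails if it takes over 72 s, if anything falls off the work surface, if the arm or the gripper's body presses on something with over 40 N, if the wrist force passes 120 N, or if a joint passes its speed limit or range.

### The arm

A 7-joint arm with a two-finger parallel gripper is mounted at the origin on the work surface. World frame = base frame: x ahead of the robot, y to its left, z up, the work surface at z = 0. Lengths are in m, angles in rad, forces in N, time in s.
With the tool pointing down it reaches from about 0.4 to 0.85 m from the base axis. Payload 10.4 kg.
Tool frame: the origin (TCP) lies on the centre line of the jaws, within the pads' length; the fingertips stand r.finger_overhang ahead of it and the grasp point (between the pads) lies 5 mm behind it (r.finger_overhang is the distance from the TCP to the fingertips, in m); z points along the fingers, y is the line along which they close (so a half turn about z gives the same grasp; the last joint's range is limited). The gripper opens to 87 mm and grips with 3 to 60 N. Pads are 19 mm wide; open, the fingers measure 117 mm over their backs; the gripper's body (75 mm by 190 mm) begins 51 mm behind the grasp point.
Start: joints at [-1.272, 0.332, -0.065, 1.46, 0.022, 1.35, -0.088], TCP at [0.198, 0.593, 0.237] pointing down, gripper open.
Joint ranges: [-2.6, 2.6], [-0.5, 2.12], [-1.47, 1.34], [0.16, 2.42], [-1.27, 4.41], [0.06, 2.06], [-2.6, 2.6]. Speed limits (rad/s): [2.22, 2.22, 2.79, 2.79, 3.14, 3.14, 3.14].

### API

Orientations are given as a unit quaternion [x, y, z, w].
In Python, from bench import read_state, viewer, r gives the robot as it stands.
- The arm moves only by the tool carry_out, never from a script. Its argument "moves" is a list of rows, each a list of 6 numbers: the shift along the tool's x, y, z in units of 40 mm (1.0 is 40 mm), then the turn, a rotation vector about the tool's x, y, z in units of 8 degrees (1.0 is 8 degrees). A call has 1 to 20 rows; each row shifts and turns the commanded pose from where the row before left it, along the tool's axes as they then stand; what a row does not reach is not made up. A row lasts 1/8 s, in which the tool goes at most 62.5 mm and 10.7 degrees, less where a joint would pass 70% of its speed; a pose out of reach is approached as far as the arm can. A call is refused whole if a number of a shift passes 1 or a number of a turn 1, either way. A call with a gripper value outside its range is refused whole. "fingers" is the finger opening in mm, from 0 to 87, set as the call begins (left out, the last holds). The fingers move at their own pace and stop on an object; "force" is the grip in N (left out, the last holds). Time passes only in rows, so rows that do not move let the fingers close. It gives the time, the measured TCP pose, the force, the opening and the grip force at its end, in the units of the state.
- read_state(): the state, without advancing time (a new reading comes with each control period).
- viewer.camera(name): name is "side" or "top"; returns a dict with "pixels" (420x560x3 uint8, red, green, blue), "range_z" (420x560 float32, m along the optical axis (not along the pixel's ray), 0 where there is no reading), "fx", "fy", "cx", "cy" (pixels), "xyz" and "orientation" of the camera in the world. Camera axes: x right, y down, z forward; pixel columns grow to the right and rows downward; lengths in m; the calibration is good to about 2 mm. A picture is of the moment at which its call begins.
- r.close_job(): hands the job in; it is judged then, once.
The state is a dict: "time": time; "joint_positions": joint angles; "joint_vel": joint speeds; "joint_torque": joint torques, N m; "ee_pos": TCP position; "eef_rot": TCP orientation; "ft_force": force on the tool from outside, world axes, zero at the start; "torque": the same for the moment, N m; "width": finger opening in m; "grip_force": force on a finger pad.
Only numpy, scipy, OpenCV 4.12 (cv2) and the standard library are available. Lean on these libraries where they do the work, as an engineer would, in place of code of your own. Each camera call takes 0.05 s, during which the arm holds its last target. There are 200 camera calls.

## Working session

There is one attempt and no reset: what is moved stays moved. The work goes in short steps, Python scripts to look and compute and a tool call to move; the robot and the scene stay as the last step left them, time stands still between calls to the robot, and variables do not carry over. Pictures are saved under pics/ and viewed, at most 10 in all, crops included, and the job is handed in when it is done.

Besides the shell and the picture viewer there is one more tool, called after ">>>" as a command line: name --pt "numbers of a row" for each row, then --argument value for the rest. carry_out: Moves the arm, as the interface text tells. Its arguments: {"type":"object","properties":{"moves":{"type":"array","items":{"type":"array","items":{"type":"number"}}},"fingers":{"type":"number"},"force":{"type":"number"}},"required":["moves"]}

```bash
mkdir -p pics
cat > h.py <<'E'
import numpy as np, cv2
from bench import read_state, viewer, r
from scipy.spatial.transform import Rotation as R
def cam(n):
    c=viewer.camera(n); z=c["range_z"]; v,u=np.mgrid[:420,:560]
    P=np.stack([(u-c["cx"])/c["fx"]*z,(v-c["cy"])/c["fy"]*z,z],-1)
    W=P@R.from_quat(c["orientation"]).as_matrix().T+np.array(c["xyz"]); W[z==0]=np.nan
    return c["pixels"],W
def st():
    s=read_state(); print({k:np.round(s[k],4).tolist() for k in ("time","ee_pos","eef_rot","ft_force","width","grip_force","joint_positions")})
    print(np.round(R.from_quat(s["eef_rot"]).as_matrix(),3).tolist()); return s
E
python3 - <<'E'
from h import *
st(); print(r.finger_overhang)
for n in("top","side"):
    p,W=cam(n); cv2.imwrite(f"pics/{n}0.png",p[...,::-1]); np.savez(f"{n}0",p=p,W=W)
E
```

```text
{'time': 0.0, 'ee_pos': [0.1976, 0.5926, 0.2358], 'eef_rot': [0.1602, 0.9871, -0.0007, -0.0001], 'ft_force': [0.538, 0.0547, 0.1107], 'width': 0.0869, 'grip_force': 0.0, 'joint_positions': [-1.2716, 0.3329, -0.0647, 1.461, 0.0216, 1.3499, -0.0885]}
[[-0.949, 0.316, -0.0], [0.316, 0.949, -0.001], [-0.0, -0.001, -1.0]]
0.014
```

View pics/top0.png

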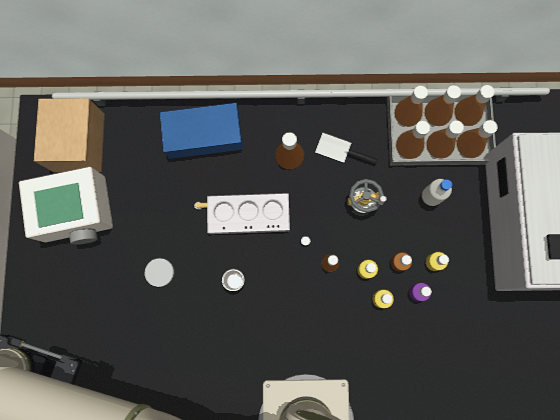

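View pics/side0.png

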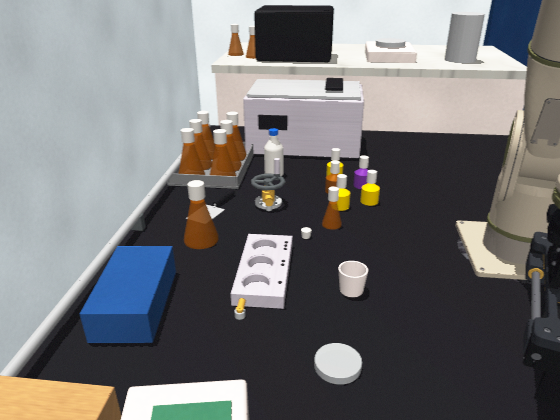

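Top view: candidates are the dark amber cone (331,261), the amber straight-sided one (402,261), yellow ones (368,269), (384,299), (438,261) and a purple one (421,292). The cone fits the flask and (402,261) the bottle, since it is the only amber straight-sided one. The block is at (248,213), with pips one (224), two (248) and three (272). The valve is at (366,196), with its grip at about (382,199).

Run:
```python
from h import *
d=np.load("top0.npz");p,W=d["p"],d["W"]
c=np.hstack([cv2.resize(p[235:315,310:450],None,fx=2.8,fy=3,interpolation=2)[:240,:392],cv2.resize(p[175:255,200:300],None,fx=4,fy=3)[:240]]);
c2=cv2.resize(np.load("side0.npz")["p"][140:240,230:390],(792,340),interpolation=2)
cv2.imwrite("pics/crop1.png",np.vstack([c[:, :792],c2])[...,::-1])
def obj(n,u0,u1,v0,v1,z0,z1,grey=None):
    for nm in("top","side"):
        if nm!=n: continue
        D=np.load(nm+"0.npz");w=D["W"][v0:v1,u0:u1].reshape(-1,3);q=D["p"][v0:v1,u0:u1].reshape(-1,3).astype(int)
        m=(w[:,2]>z0)&(w[:,2]<z1)
        if grey: m&=q.min(1)>grey
        w=w[m]
        if len(w): (cx,cy),rad=cv2.minEnclosingCircle(w[:,:2].astype(np.float32)); print(nm,(u0,v0),len(w),"circ",round(cx,4),round(cy,4),round(rad,4),"med",np.median(w,0).round(4),"zmax",w[:,2].max().round(4))
for n in("flask",(318,345,248,275)),("bottle",(390,415,248,275)),("yel1",(356,380,258,282)),("y2",(372,396,288,312)),("y3",(425,450,250,275)),("pur",(410,434,280,304)):
    print(n[0]); obj("top",*n[1],.085,.12); 
print("wheel rim");obj("top",340,395,175,220,.06,.08);print("grip");obj("top",340,395,175,220,.105,.13)
print("block top");m=(abs(W[...,2]-.03)<.006);m[:185]=0;m[240:]=0;m[:,:205]=0;m[:,295:]=0
w=W[m][:,:2].astype(np.float32);print(cv2.minAreaRect(w),W[m][:,2].mean())
# pocket floors
m=(abs(W[...,2]-.01)<.005);m[:195]=0;m[228:]=0;m[:,:210]=0;m[:,288:]=0
k,l,s,cc=cv2.connectedComponentsWithStats(m.astype(np.uint8))
for i in range(1,k):
    if s[i,4]>40: print("floor",s[i],cv2.minEnclosingCircle(W[l==i][:,:2].astype(np.float32)))
for n,b in dict(spare=(298,313,234,248),big=(270,305,130,170),wash=(420,455,175,208),beaker=(220,246,267,294)).items(): print(n);obj("top",*b,.015,.2)
D=np.load("side0.npz")
print("side grip");obj("side",268,284,150,182,.09,.13);print("side flask");obj("side",322,342,184,202,.076,.12,150)
print("side bottle");obj("side",325,345,158,182,.07,.11,150)
```

```text
flask
top (318, 248) 78 circ 0.4339 -0.0746 0.0131 med [ 0.4333 -0.0741  0.1042] zmax 0.1116
bottle
top (390, 248) 79 circ 0.4322 -0.2715 0.0136 med [ 0.4318 -0.2713  0.0941] zmax 0.1011
yel1
top (356, 258) 76 circ 0.4133 -0.1765 0.0129 med [ 0.4139 -0.1761  0.0937] zmax 0.1012
y2
top (372, 288) 80 circ 0.3308 -0.2158 0.0132 med [ 0.3307 -0.215   0.095 ] zmax 0.1012
y3
top (425, 250) 77 circ 0.4324 -0.3717 0.0132 med [ 0.4331 -0.3709  0.0944] zmax 0.1009
pur
top (410, 280) 80 circ 0.3486 -0.3199 0.0129 med [ 0.349  -0.3192  0.093 ] zmax 0.0993
wheel rim
top (340, 175) 499 circ 0.6151 -0.1761 0.0482 med [ 0.6132 -0.1726  0.0723] zmax 0.0799
grip
top (340, 175) 34 circ 0.5949 -0.2113 0.008 med [ 0.5938 -0.2105  0.1201] zmax 0.126
block top
((0.576974630355835, 0.1600164771080017), (0.1068500503897667, 0.23550167679786682), 1.4526704549789429) 0.029582855562466086
floor [263 201  19  18 230] ((0.5886984467506409, 0.08757169544696808), 0.027027372270822525)
floor [214 203  19  18 230] ((0.5853217244148254, 0.22851327061653137), 0.027164053171873093)
floor [239 202  18  18 231] ((0.5872284173965454, 0.15847131609916687), 0.026833342388272285)
spare
top (298, 234) 55 circ 0.4962 -0.0054 0.012 med [ 0.4953 -0.0057  0.0214] zmax 0.0307
big
top (270, 130) 673 circ 0.7508 0.037 0.0409 med [0.738  0.0371 0.0727] zmax 0.1613
wash
top (420, 175) 556 circ 0.6245 -0.3751 0.0307 med [ 0.6159 -0.3642  0.0998] zmax 0.1569
beaker
top (220, 267) 163 circ 0.3869 0.1955 0.0298 med [0.3922 0.2076 0.049 ] zmax 0.061
side grip
side (268, 150) 87 circ 0.6089 -0.2804 0.0798 med [ 0.5995 -0.2075  0.1025] zmax 0.1241
side flask
side (322, 184) 120 circ 0.4303 -0.11 0.0535 med [ 0.4355 -0.0658  0.0954] zmax 0.1078
side bottle
side (325, 158) 143 circ 0.4272 -0.2609 0.1014 med [ 0.4281 -0.2606  0.0906] zmax 0.0979
```

View pics/crop1.png

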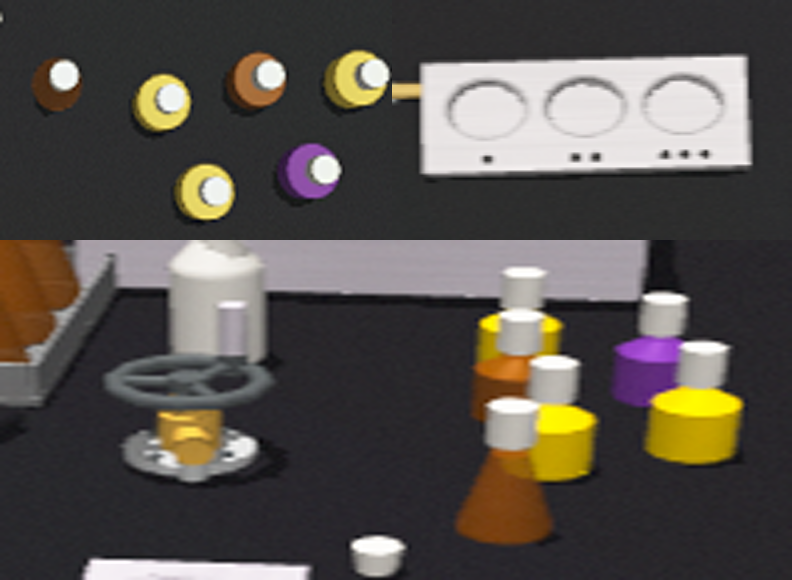

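The crop confirms the conical amber flask, the amber straight-sided bottle beside the yellow ones, and the pips running one, two, three from the robot's left. I'll turn the tool square to the world (tool x = -X, tool y = +Y) while moving towards the flask.

>>> carry_out --pt "-1 0 0 0 0 -0.768" --pt "-1 0 0 0 0 -0.768" --pt "-1 0 0 0 0 -0.768" --pt "-0.19 -1 0 0 0 0" --pt "-0.19 -1 0 0 0 0" --pt "-0.19 -1 0 0 0 0" --pt "-0.19 -1 0 0 0 0" --pt "-0.19 -1 0 0 0 0" --pt "-0.19 -1 0 0 0 0" --pt "-0.19 -1 0 0 0 0" --pt "-0.19 -1 0 0 0 0" --pt "-0.19 -1 0 0 0 0" --pt "-0.19 -1 0 0 0 0" --pt "-0.19 -1 0 0 0 0" --pt "-0.19 -1 0 0 0 0" --pt "-0.19 -1 0 0 0 0" --pt "-0.19 -1 0 0 0 0" --pt "-0.19 -1 0 0 0 0" --fingers 50 --force 15

```text
time: 2.35
ee_pos: [0.4283, -0.0339, 0.2364]
eef_rot: [0.0, 1.0, 0.0, -0.0]
ft_force: [0.4, -0.2, -0.3]
width: 0.05
grip_force: 0.0
```

Run:
```python
from h import *
st()
c=viewer.camera("top"); D=np.load("top0.npz"); W=D["W"]
Rm=R.from_quat(c["orientation"]).as_matrix(); o=np.array(c["xyz"]); print("cam",o.round(3))
def onplane(uv,z):
    d=np.c_[(uv[:,0]-c["cx"])/c["fx"],(uv[:,1]-c["cy"])/c["fy"],np.ones(len(uv))]@Rm.T
    return (o+d*((z-o[2])/d[:,2])[:,None])[:,:2]
# block top outline and mouths projected onto z=.03
m=(W[...,2]>.0255)&(W[...,2]<.04); m[:188]=0;m[238:]=0;m[:,:200]=0;m[:,296:]=0
m=cv2.morphologyEx(m.astype(np.uint8),cv2.MORPH_OPEN,np.ones((3,3)))
cs,h=cv2.findContours(m,cv2.RETR_CCOMP,cv2.CHAIN_APPROX_NONE)
for q,hh in zip(cs,h[0]):
    if len(q)<25: continue
    w=onplane(q[:,0].astype(float),.03)
    if hh[3]<0: print("outline",cv2.minAreaRect(w.astype(np.float32)))
    else: print("mouth",cv2.fitEllipse(w.astype(np.float32)))
# stoppers: white pixels whose ray lies in top disc; project with known top height
for n,(u0,u1,v0,v1),t in(("flask",(318,345,248,275),.105),("bottle",(390,415,248,275),.095)):
    g=(D["p"][v0:v1,u0:u1].min(-1)>140)&(W[v0:v1,u0:u1,2]>t-.012); v,u=np.nonzero(g)
    w=onplane(np.c_[u+u0,v+v0].astype(float),t); print(n,len(w),w.mean(0).round(4),cv2.minEnclosingCircle(w.astype(np.float32)))
```

```text
{'time': 2.35, 'ee_pos': [0.4283, -0.0339, 0.2364], 'eef_rot': [0.0, 1.0, 0.0001, -0.0], 'ft_force': [0.448, -0.1878, -0.3065], 'width': 0.05, 'grip_force': 0.0, 'joint_positions': [-0.5403, -0.1467, 0.4732, 1.9625, 0.0687, 1.3105, 1.4816]}
[[-1.0, 0.0, -0.0], [0.0, 1.0, 0.0], [0.0, 0.0, -1.0]]
cam [0.315 0.034 1.47 ]
outline ((0.5386945009231567, 0.23310011625289917), (0.03165515512228012, 0.05588388070464134), 6.569193363189697)
outline ((0.5657204985618591, 0.26003074645996094), (0.02317568100988865, 0.022672399878501892), 0.7971583008766174)
outline ((0.5577895641326904, 0.12251114845275879), (0.06452728807926178, 0.16151364147663116), 1.076878547668457)
outline ((0.6036796569824219, 0.05550231412053108), (0.022819625213742256, 0.03488445281982422), 89.41635131835938)
outline ((0.6147699952125549, 0.2221839427947998), (0.025556020438671112, 0.10002712160348892), 1.2231836318969727)
outline ((0.6125534176826477, 0.11120230704545975), (0.03305798023939133, 0.05298054590821266), 9.020752906799316)
flask 71 [ 0.434  -0.0749] ((0.4339767098426819, -0.07492829859256744), 0.012618488632142544)
bottle 70 [ 0.4332 -0.2722] ((0.4330536127090454, -0.2718409597873688), 0.012649869546294212)
```

>>> carry_out --pt "-0.13 -1 0.6 0 0 0" --pt "0 0 1 0 0 0" --pt "0 0 0.4 0 0 0" --pt "0 0 0 0 0 0"

```text
time: 2.9
ee_pos: [0.4326, -0.0725, 0.1555]
eef_rot: [0.0, 1.0, -0.0, -0.001]
ft_force: [0.2, -0.5, -0.2]
width: 0.0501
grip_force: 0.0
```

>>> carry_out --pt "-0.02 -0.03 0.6 0 0 0" --pt "0 0 0.6 0 0 0" --pt "0 0 0.42 0 0 0" --pt "0 0 0 0 0 0" --pt "0 0 0 0 0 0"

```text
time: 3.52
ee_pos: [0.4351, -0.0736, 0.0928]
eef_rot: [-0.0, 1.0, 0.0, 0.001]
ft_force: [-0.0, 0.2, 0.7]
width: 0.0498
grip_force: 0.0
```

Run:
```python
from h import *
st()
p,W=cam("side"); cv2.imwrite("pics/c2.png",cv2.resize(p[140:240,280:400],(600,500))[...,::-1])
D=np.load("side0.npz");W=D["W"]
m=(abs(W[...,2]-.03)<.006)&(W[...,0]>.5)&(W[...,0]<.66)&(W[...,1]>.02)&(W[...,1]<.29); w=W[m]
print(len(w),cv2.minAreaRect(w[:,:2].astype(np.float32)))
m=(abs(W[...,2]-.01)<.005)&(W[...,0]>.548)&(W[...,0]<.625)&(W[...,1]>.05)&(W[...,1]<.265)
k,l,s,_=cv2.connectedComponentsWithStats(m.astype(np.uint8))
for i in range(1,k):
    if s[i,4]>20: print("floor",s[i],cv2.minEnclosingCircle(W[l==i][:,:2].astype(np.float32)))
# pip blobs seen in both cameras
for n,b in(("top",(205,295,220,236)),("side",(270,296,235,305))):
    D=np.load(n+"0.npz");p,W=D["p"],D["W"]
    m=(p.max(-1)<110)&(W[...,2]>.025)&(W[...,2]<.045);k0=np.zeros_like(m);k0[b[2]:b[3],b[0]:b[1]]=1;m&=k0
    k,l,s,_=cv2.connectedComponentsWithStats(m.astype(np.uint8))
    print(n,[np.r_[W[l==i].mean(0).round(4),s[i,4]].tolist() for i in range(1,k) if s[i,4]>1])
```

```text
{'time': 3.525, 'ee_pos': [0.4351, -0.0736, 0.0928], 'eef_rot': [-0.0001, 1.0, 0.0001, 0.0007], 'ft_force': [-0.0493, 0.1876, 0.742], 'width': 0.0498, 'grip_force': 0.0, 'joint_positions': [-0.49, 0.0604, 0.5759, 2.1189, -0.0403, 0.971, 1.6787]}
[[-1.0, -0.0, 0.001], [-0.0, 1.0, 0.0], [-0.001, 0.0, -1.0]]
2391 ((0.5791921615600586, 0.16254708170890808), (0.10538387298583984, 0.24635832011699677), 1.3927323818206787)
floor [253 244  22   8 124] ((0.5918779373168945, 0.07456789910793304), 0.024873826652765274)
floor [249 260  23  10 155] ((0.5894808173179626, 0.14264914393424988), 0.02467942237854004)
floor [244 279  24  11 200] ((0.5877053141593933, 0.2147647887468338), 0.02436770498752594)
top [[0.5376, 0.0984, 0.0316, 3.0], [0.5384, 0.0852, 0.0318, 3.0], [0.5373, 0.0709, 0.0316, 4.0], [0.5346, 0.2239, 0.0325, 4.0], [0.5352, 0.1623, 0.0336, 3.0], [0.5356, 0.1473, 0.0298, 4.0]]
side [[0.5388, 0.0718, 0.032, 4.0], [0.5384, 0.0898, 0.0336, 3.0], [0.5383, 0.1022, 0.0327, 5.0], [0.537, 0.1493, 0.0323, 6.0], [0.5371, 0.1634, 0.0318, 5.0], [0.5349, 0.2266, 0.0323, 7.0]]
```

View pics/c2.png

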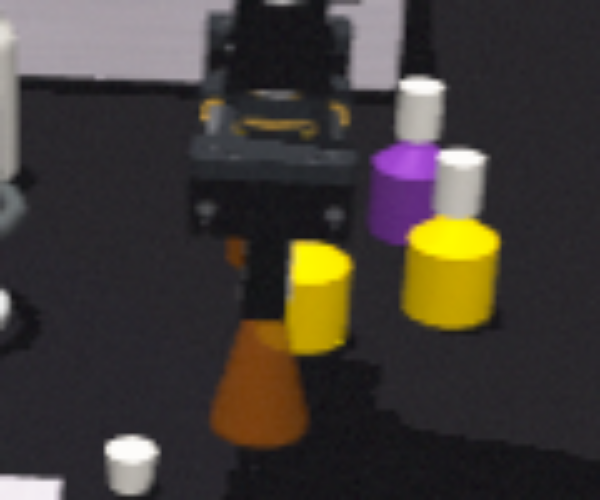

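The picture shows the fingers round the flask's stopper, with the flask upright beneath at about (258,390). Closing.

>>> carry_out --pt "0 0 0 0 0 0" --pt "0 0 0 0 0 0" --pt "0 0 0 0 0 0" --pt "0 0 0 0 0 0" --fingers 20 --force 15

```text
time: 4.08
ee_pos: [0.4344, -0.0737, 0.0917]
eef_rot: [0.0, 1.0, 0.0, -0.0]
ft_force: [-0.4, -0.2, 0.7]
width: 0.026
grip_force: 14.9
```

>>> carry_out --pt "0 0 -0.5 0 0 0" --pt "0 0 -1 0 0 0" --pt "0 0 -0.8 0 0 0" --pt "0 0 0 0 0 0"

```text
time: 4.58
ee_pos: [0.4357, -0.0737, 0.1857]
eef_rot: [0.0, 1.0, 0.0, 0.002]
ft_force: [-0.5, 0.1, -0.9]
width: 0.0255
grip_force: 14.9
```

>>> carry_out --pt "-0.3 0.55 0 0 0 0" --pt "-0.45 0.9 0 0 0 0" --pt "-0.45 0.95 0 0 0 0" --pt "-0.45 0.95 0 0 0 0" --pt "-0.45 0.95 0 0 0 0" --pt "-0.45 0.95 0 0 0 0" --pt "-0.45 0.95 0 0 0 0" --pt "-0.45 0.9 0 0 0 0" --pt "-0.28 0.45 0 0 0 0" --pt "0 0 0 0 0 0" --pt "0 0 0 0 0 0" --pt "0 0 0 0 0 0"

```text
time: 6.08
ee_pos: [0.5834, 0.2274, 0.1836]
eef_rot: [0.001, 1.0, -0.0, -0.0]
ft_force: [-0.2, -0.3, -0.0]
width: 0.0256
grip_force: 14.9
```

Run:
```python
from h import *
st()
p,W=cam("side"); cv2.imwrite("pics/c3.png",cv2.resize(p[170:320,200:330],(650,600))[...,::-1])
```

```text
{'time': 6.075, 'ee_pos': [0.5834, 0.2274, 0.1836], 'eef_rot': [0.0006, 1.0, -0.0, -0.0002], 'ft_force': [-0.2285, -0.345, -0.0294], 'width': 0.0256, 'grip_force': 14.8923, 'joint_positions': [-0.735, 0.3767, 0.3732, 1.5472, -0.1421, 1.245, 1.2295]}
[[-1.0, 0.001, -0.0], [0.001, 1.0, -0.0], [0.0, -0.0, -1.0]]
```

View pics/c3.png

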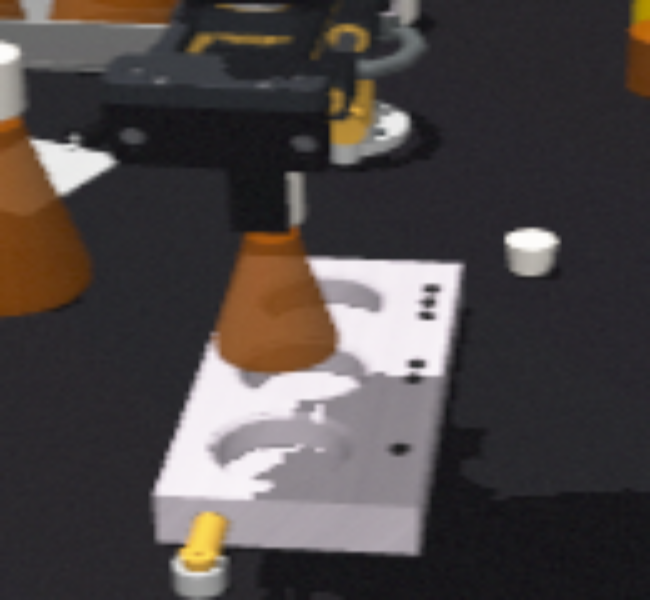

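The flask hangs upright over the block, with pocket one at about (285,445) below it. Lowering to just above the mouth.

>>> carry_out --pt "-0.04 0.03 0.5 0 0 0" --pt "0 0 0.6 0 0 0" --pt "0 0 0.28 0 0 0" --pt "0 0 0 0 0 0" --pt "0 0 0 0 0 0"

```text
time: 6.75
ee_pos: [0.5857, 0.2296, 0.1292]
eef_rot: [0.0, 1.0, 0.0, 0.0]
ft_force: [-1.0, -0.4, -0.1]
width: 0.026
grip_force: 14.9
```

Run:
```python
from h import *
p,W=cam("side"); a=cv2.resize(p[210:310,220:300],(480,600))
q,V=cam("top"); b=cv2.resize(q[190:235,205:229],(320,600))
cv2.imwrite("pics/c4.png",np.hstack([a,b])[...,::-1])
# flask base centre in the side view: amber pixels near base height
m=(p[...,0].astype(int)-p[...,2]>50)&(W[...,1]>.15)&(W[...,1]<.29)&(W[...,0]>.54)&(W[...,0]<.63)&(W[...,2]<.055)
w=W[m];print(len(w),w.min(0),w.max(0),np.median(w,0))
```

```text
212 [0.56301767 0.22564794 0.00383428] [0.61283666 0.28861755 0.05492387] [0.58918542 0.25056055 0.04549478]
```

View pics/c4.png

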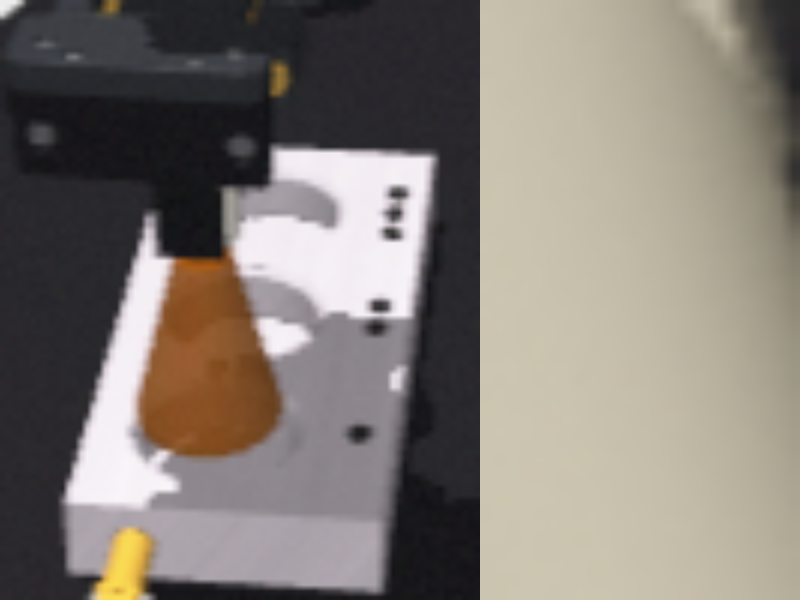

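Flask base (138–280 px) sits just above the mouth (133–298 px), about 1 mm too far back. Correcting and going in slowly.

>>> carry_out --pt "0.03 -0.02 0.1 0 0 0" --pt "0 0 0.1 0 0 0" --pt "0 0 0.1 0 0 0" --pt "0 0 0.1 0 0 0" --pt "0 0 0 0 0 0"

```text
time: 7.48
ee_pos: [0.5838, 0.2286, 0.1121]
eef_rot: [0.0, 1.0, -0.0, -0.0]
ft_force: [-0.1, 0.0, -0.7]
width: 0.0256
grip_force: 14.9
```

>>> carry_out --pt "0 0 0.08 0 0 0" --pt "0 0 0.08 0 0 0" --pt "0 0 0.06 0 0 0" --pt "0 0 0 0 0 0"

```text
time: 7.98
ee_pos: [0.5839, 0.2286, 0.1035]
eef_rot: [0.0, 1.0, -0.0, -0.0]
ft_force: [1.1, 0.6, -1.0]
width: 0.0256
grip_force: 14.9
```

>>> carry_out --pt "0 0 0.03 0 0 0" --pt "0 0 0.03 0 0 0" --pt "0 0 0 0 0 0"

```text
time: 8.35
ee_pos: [0.5843, 0.2286, 0.1017]
eef_rot: [0.0, 1.0, 0.0, 0.0]
ft_force: [-0.2, -1.4, 2.5]
width: 0.0254
grip_force: 14.9
```

Touching the floor at the expected height. Release.

>>> carry_out --pt "0 0 0 0 0 0" --pt "0 0 0 0 0 0" --pt "0 0 0 0 0 0" --fingers 46

```text
time: 8.72
ee_pos: [0.5839, 0.2287, 0.1012]
eef_rot: [-0.0, 1.0, 0.0, -0.0]
ft_force: [-0.3, -0.8, -0.4]
width: 0.0437
grip_force: 0.0
```

>>> carry_out --pt "0 0 -0.4 0 0 0" --pt "0 0 -0.8 0 0 0" --pt "0 0 -1 0 0 0" --pt "0 0 -0.4 0 0 0" --pt "0.4 -1 0 0 0 0" --pt "0.4 -1 0 0 0 0" --pt "0.4 -1 0 0 0 0" --pt "0.4 -1 0 0 0 0" --pt "0.4 -1 0 0 0 0" --pt "0.4 -1 0 0 0 0" --pt "0.4 -1 0 0 0 0" --pt "0.4 -1 0 0 0 0" --pt "0.4 -1 0 0 0 0" --pt "0.2 -1 0 0 0 0" --pt "0 -1 0 0 0 0" --pt "0 -1 0 0 0 0" --pt "0 -0.5 0 0 0 0" --pt "0 0 0 0 0 0"

```text
time: 10.98
ee_pos: [0.4313, -0.2726, 0.2053]
eef_rot: [0.001, 1.0, -0.0, -0.0]
ft_force: [0.1, 0.8, -0.4]
width: 0.0458
grip_force: 0.0
```

Run:
```python
from h import *
st()
p,W=cam("side"); 
q,V=cam("top")
w=V[195:235,205:232].reshape(-1,3);g=q[195:235,205:232].reshape(-1,3).min(1)>120
w=w[(w[:,2]>.098)&g];print("stopper",len(w),np.median(w,0).round(4),w[:,2].max())
```

```text
{'time': 10.975, 'ee_pos': [0.4313, -0.2726, 0.2053], 'eef_rot': [0.0015, 1.0, -0.0003, -0.0003], 'ft_force': [0.0858, 0.8323, -0.4261], 'width': 0.0458, 'grip_force': 0.0, 'joint_positions': [-0.2714, 0.104, 0.8023, 1.8384, -0.0784, 1.232, 2.1222]}
[[-1.0, 0.003, -0.001], [0.003, 1.0, -0.001], [0.001, -0.001, -1.0]]
stopper 74 [0.5829 0.2277 0.1147] 0.12202281914812207
```

The flask stands with its top at 0.115 m, as it should. Now down onto the bottle.

>>> carry_out --pt "-0.05 0.04 0.6 0 0 0" --pt "0 0 1 0 0 0" --pt "0 0 0.7 0 0 0" --pt "0 0 0.5 0 0 0" --pt "0 0 0.3 0 0 0" --pt "0 0 0 0 0 0" --pt "0 0 0 0 0 0"

```text
time: 11.95
ee_pos: [0.4345, -0.2697, 0.0821]
eef_rot: [-0.0, 1.0, -0.0, 0.001]
ft_force: [0.4, 0.9, -0.1]
width: 0.0459
grip_force: 0.0
```

>>> carry_out --pt "0 0 0 0 0 0" --pt "0 0 0 0 0 0" --pt "0 0 0 0 0 0" --pt "0 0 0 0 0 0" --fingers 20

```text
time: 12.45
ee_pos: [0.434, -0.2698, 0.0814]
eef_rot: [0.0, 1.0, 0.0, 0.0]
ft_force: [0.0, 0.7, 1.3]
width: 0.0256
grip_force: 14.7
```

>>> carry_out --pt "0 0 -0.5 0 0 0" --pt "0 0 -1 0 0 0" --pt "0 0 -0.9 0 0 0" --pt "-0.2 0.5 -0.3 0 0 0" --pt "-0.35 0.95 0 0 0 0" --pt "-0.35 0.95 0 0 0 0" --pt "-0.35 0.95 0 0 0 0" --pt "-0.35 0.95 0 0 0 0" --pt "-0.35 0.95 0 0 0 0" --pt "-0.35 0.95 0 0 0 0" --pt "-0.35 0.95 0 0 0 0" --pt "-0.35 0.95 0 0 0 0" --pt "-0.35 0.95 0 0 0 0" --pt "-0.35 0.95 0 0 0 0" --pt "-0.1 0.7 0 0 0 0" --pt "0 0 0 0 0 0" --pt "0 0 0 0 0 0" --pt "0 0 0 0 0 0"

```text
time: 14.7
ee_pos: [0.5861, 0.1569, 0.1894]
eef_rot: [0.001, 1.0, -0.0, 0.0]
ft_force: [-0.7, -0.3, -1.2]
width: 0.0258
grip_force: 14.7
```

>>> carry_out --pt "0 0.03 0.5 0 0 0" --pt "0 0 0.7 0 0 0" --pt "0 0 0.55 0 0 0" --pt "0 0 0 0 0 0" --pt "0 0 0 0 0 0"

```text
time: 15.32
ee_pos: [0.5866, 0.1591, 0.1205]
eef_rot: [0.0, 1.0, 0.0, 0.001]
ft_force: [0.3, -0.0, -0.6]
width: 0.0258
grip_force: 14.7
```

Run:
```python
from h import *
s=st()
p,W=cam("side"); a=cv2.resize(p[200:310,220:305],(464,600)); cv2.imwrite("pics/c5.png",a[...,::-1])
```

```text
{'time': 15.325, 'ee_pos': [0.5866, 0.1591, 0.1205], 'eef_rot': [0.0004, 1.0, 0.0002, 0.0006], 'ft_force': [0.2893, -0.0237, -0.5876], 'width': 0.0258, 'grip_force': 14.6951, 'joint_positions': [-0.7256, 0.4072, 0.4848, 1.6716, -0.2074, 1.1128, 1.3874]}
[[-1.0, 0.001, 0.001], [0.001, 1.0, 0.0], [-0.001, 0.0, -1.0]]
```

View pics/c5.png

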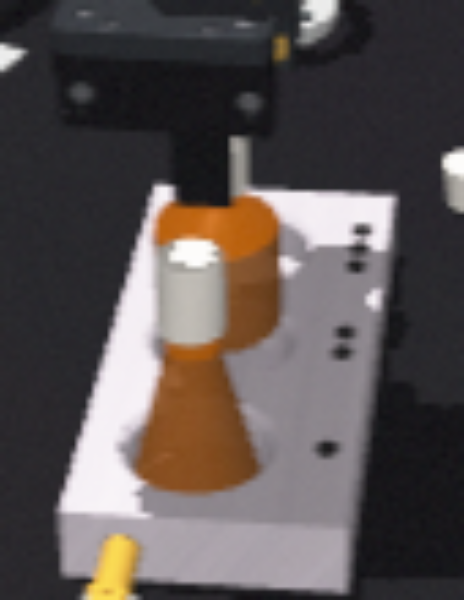

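The flask stands upright in pocket one (195,440), and the bottle is just above pocket two (mouth about 150–295 px, body 155–282). I'll nudge it half a millimetre towards the robot and lower it.

>>> carry_out --pt "0.02 0 0.1 0 0 0" --pt "0 0 0.1 0 0 0" --pt "0 0 0.1 0 0 0" --pt "0 0 0.1 0 0 0" --pt "0 0 0 0 0 0"

```text
time: 16.0
ee_pos: [0.585, 0.1594, 0.1029]
eef_rot: [0.0, 1.0, -0.0, -0.0]
ft_force: [-0.5, 0.1, -0.9]
width: 0.0258
grip_force: 14.7
```

>>> carry_out --pt "0 0 0.08 0 0 0" --pt "0 0 0.08 0 0 0" --pt "0 0 0.06 0 0 0" --pt "0 0 0.03 0 0 0" --pt "0 0 0 0 0 0"

```text
time: 16.62
ee_pos: [0.5852, 0.1595, 0.0933]
eef_rot: [0.0, 1.0, 0.0, -0.0]
ft_force: [0.4, -1.0, -1.6]
width: 0.0261
grip_force: 14.7
```

>>> carry_out --pt "0 0 0.03 0 0 0" --pt "0 0 0.02 0 0 0" --pt "0 0 0 0 0 0"

```text
time: 17.0
ee_pos: [0.5853, 0.1595, 0.0914]
eef_rot: [0.0, 1.0, 0.0, 0.0]
ft_force: [0.4, 0.6, 0.8]
width: 0.0258
grip_force: 14.7
```

>>> carry_out --pt "0 0 0.015 0 0 0" --pt "0 0 0 0 0 0"

```text
time: 17.25
ee_pos: [0.5856, 0.1592, 0.0912]
eef_rot: [0.0, 1.0, 0.0, 0.0]
ft_force: [-0.3, -0.8, 5.4]
width: 0.0257
grip_force: 14.8
```

>>> carry_out --pt "0 0 0 0 0 0" --pt "0 0 0 0 0 0" --pt "0 0 0 0 0 0" --fingers 46

```text
time: 17.62
ee_pos: [0.585, 0.1596, 0.0905]
eef_rot: [-0.0, 1.0, 0.0, -0.0]
ft_force: [0.6, 1.0, 0.5]
width: 0.0441
grip_force: 0.0
```

>>> carry_out --pt "0 0 -0.4 0 0 0" --pt "0 0 -0.8 0 0 0" --pt "0 0 -1 0 0 0" --pt "0 0 -0.5 0 0 0" --pt "0 -0.9 0 0 0 0" --pt "0 -1 0 0 0 0" --pt "0 -1 0 0 0 0" --pt "0 -1 0 0 0 0" --pt "0 -0.5 0 0 0 0" --pt "0 0 0 0 0 0"

```text
time: 18.88
ee_pos: [0.5853, -0.0173, 0.1993]
eef_rot: [0.001, 1.0, 0.0, 0.0]
ft_force: [0.4, 1.5, -0.5]
width: 0.0457
grip_force: 0.0
```

Run:
```python
from h import *
st()
q,V=cam("top")
for n,a in("one",(205,232)),("two",(233,258)):
    w=V[190:235,a[0]:a[1]].reshape(-1,3);w=w[(w[:,2]>.09)&(w[:,2]<.14)];print(n,len(w),np.median(w,0).round(4))
D=np.load("top0.npz")
for n,X in("t0",D["W"]),("now",V):
    w=X[170:225,335:400].reshape(-1,3);w=w[np.isfinite(w).all(1)]
    g=w[(w[:,2]>.11)&(w[:,2]<.13)];m=w[(w[:,2]>.064)&(w[:,2]<.082)]
    print(n,len(g),g.mean(0).round(4) if len(g) else 0,cv2.minEnclosingCircle(m[:,:2].astype(np.float32)) if len(m) else 0)
```

```text
{'time': 18.875, 'ee_pos': [0.5853, -0.0173, 0.1993], 'eef_rot': [0.0011, 1.0, 0.0001, 0.0004], 'ft_force': [0.3663, 1.4754, -0.4515], 'width': 0.0457, 'grip_force': 0.0, 'joint_positions': [-0.5357, 0.2933, 0.5906, 1.6495, -0.1708, 1.25, 1.6578]}
[[-1.0, 0.002, 0.001], [0.002, 1.0, 0.0], [-0.001, 0.0, -1.0]]
one 86 [0.5817 0.2265 0.1141]
two 77 [0.5826 0.1572 0.1031]
t0 31 [ 0.5945 -0.2108  0.1203] ((0.6150708198547363, -0.17606642842292786), 0.048234544694423676)
now 30 [ 0.5941 -0.2104  0.1212] ((0.6147146224975586, -0.1762981116771698), 0.04808599501848221)
```

Both vessels are seated, with tops at about 0.115 and 0.105 m. Next the grip, at about (0.5955, -0.210).

>>> carry_out --pt "-0.05 -0.9 0 0 0 0" --pt "-0.05 -1 0 0 0 0" --pt "-0.05 -1 0 0 0 0" --pt "-0.05 -1 0 0 0 0" --pt "-0.05 -0.9 0 0 0 0" --pt "0 0 0.5 0 0 0" --pt "0 0 0.5 0 0 0" --pt "0 0 0 0 0 0" --pt "0 0 0 0 0 0"

```text
time: 20.05
ee_pos: [0.5956, -0.2073, 0.1589]
eef_rot: [-0.001, 1.0, 0.0, 0.0]
ft_force: [-0.1, -0.3, -0.7]
width: 0.0458
grip_force: 0.0
```

>>> carry_out --pt "0 -0.06 0.5 0 0 0" --pt "0 0 0.5 0 0 0" --pt "0 0 0.45 0 0 0" --pt "0 0 0 0 0 0" --pt "0 0 0 0 0 0"

```text
time: 20.68
ee_pos: [0.5954, -0.2112, 0.101]
eef_rot: [0.0, 1.0, -0.0, 0.0]
ft_force: [-0.0, -0.2, 0.1]
width: 0.0459
grip_force: 0.0
```

>>> carry_out --pt "0 0 0 0 0 0" --pt "0 0 0 0 0 0" --pt "0 0 0 0 0 0" --pt "0 0 0 0 0 0" --pt "0 0 0 0 0 0" --fingers 8 --force 20

```text
time: 21.3
ee_pos: [0.595, -0.2116, 0.1009]
eef_rot: [0.0, 1.0, -0.0, 0.0]
ft_force: [-0.7, -2.4, 1.3]
width: 0.0156
grip_force: 20.0
```

Run:
```python
from h import *
st()
p,W=cam("side"); cv2.imwrite("pics/c6.png",cv2.resize(p[120:220,220:340],(720,600))[...,::-1])
```

```text
{'time': 21.3, 'ee_pos': [0.595, -0.2116, 0.1009], 'eef_rot': [0.0004, 1.0, -0.0003, 0.0], 'ft_force': [-0.7309, -2.4421, 1.2565], 'width': 0.0156, 'grip_force': 19.9998, 'joint_positions': [-0.1997, 0.5092, 0.6193, 1.6258, -0.3208, 1.1099, 2.0738]}
[[-1.0, 0.001, 0.0], [0.001, 1.0, -0.001], [-0.0, -0.001, -1.0]]
```

View pics/c6.png

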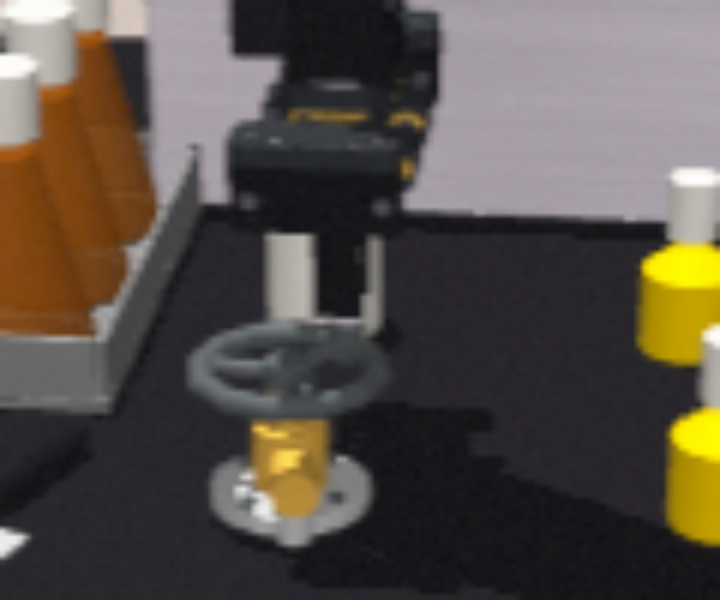

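The picture shows the fingers down at the wheel's far side, around (340,300), and the 15.6 mm opening fits the 16 mm grip. Next I'll work out arc rows about the hub.

```bash
cat > arc.py <<'E'
import numpy as np,sys
a0,a1,step=map(float,sys.argv[1:4]); n=round(abs(a1-a0)/step)
a=np.radians(np.linspace(a0,a1,n+1)); P=np.c_[-1.05*np.cos(a),1.05*np.sin(a)]; Q=np.round(P-P[0],2)
d=np.diff(Q,axis=0).round(2)+0.0
for i in range(0,n,18): print("["+", ".join(f"[{x:g}, {y:g}, 0, 0, 0, 0]" for x,y in d[i:i+18])+"]")
E
python3 arc.py 240 130 10
```

```text
[[0.15, 0.1, 0, 0, 0, 0], [0.13, 0.13, 0, 0, 0, 0], [0.1, 0.15, 0, 0, 0, 0], [0.08, 0.17, 0, 0, 0, 0], [0.05, 0.18, 0, 0, 0, 0], [0.01, 0.18, 0, 0, 0, 0], [-0.01, 0.18, 0, 0, 0, 0], [-0.05, 0.18, 0, 0, 0, 0], [-0.08, 0.16, 0, 0, 0, 0], [-0.1, 0.15, 0, 0, 0, 0], [-0.13, 0.13, 0, 0, 0, 0]]
```

>>> carry_out --pt "0.15 0.1 0 0 0 0" --pt "0.13 0.13 0 0 0 0" --pt "0.1 0.15 0 0 0 0" --pt "0.08 0.17 0 0 0 0" --pt "0.05 0.18 0 0 0 0" --pt "0.01 0.18 0 0 0 0" --pt "0 0 0 0 0 0" --force 30

```text
time: 22.22
ee_pos: [0.5757, -0.1728, 0.1009]
eef_rot: [-0.001, 1.0, 0.0, 0.001]
ft_force: [6.8, 0.8, -2.4]
width: 0.0152
grip_force: 30.0
```

>>> carry_out --pt "-0.01 0.18 0 0 0 0" --pt "-0.05 0.18 0 0 0 0" --pt "-0.08 0.16 0 0 0 0" --pt "-0.1 0.15 0 0 0 0" --pt "-0.13 0.13 0 0 0 0" --pt "0 0 0 0 0 0"

```text
time: 22.98
ee_pos: [0.5904, -0.1441, 0.101]
eef_rot: [0.0, 1.0, -0.002, 0.001]
ft_force: [8.3, -7.7, -4.4]
width: 0.0152
grip_force: 30.0
```

Forces point inward, so the true hub is near (0.6175, -0.1765). I'll shift the circle by that and continue in short calls, looking for the stop.

```bash
python3 arc.py 130 -70 10
```

```text
[[-0.15, 0.1, 0, 0, 0, 0], [-0.17, 0.08, 0, 0, 0, 0], [-0.17, 0.05, 0, 0, 0, 0], [-0.18, 0.02, 0, 0, 0, 0], [-0.19, -0.02, 0, 0, 0, 0], [-0.17, -0.05, 0, 0, 0, 0], [-0.17, -0.08, 0, 0, 0, 0], [-0.15, -0.1, 0, 0, 0, 0], [-0.13, -0.13, 0, 0, 0, 0], [-0.1, -0.15, 0, 0, 0, 0], [-0.08, -0.17, 0, 0, 0, 0], [-0.05, -0.17, 0, 0, 0, 0], [-0.01, -0.18, 0, 0, 0, 0], [0.01, -0.19, 0, 0, 0, 0], [0.05, -0.17, 0, 0, 0, 0], [0.08, -0.17, 0, 0, 0, 0], [0.1, -0.15, 0, 0, 0, 0], [0.13, -0.13, 0, 0, 0, 0]]
[[0.15, -0.1, 0, 0, 0, 0], [0.17, -0.08, 0, 0, 0, 0]]
```

>>> carry_out --pt "-0.04 -0.03 0 0 0 0" --pt "0 0 0 0 0 0"

```text
time: 23.22
ee_pos: [0.5907, -0.1441, 0.1008]
eef_rot: [0.0, 1.0, -0.0, -0.0]
ft_force: [1.9, -3.3, 1.9]
width: 0.0151
grip_force: 30.0
```

>>> carry_out --pt "-0.15 0.1 0 0 0 0" --pt "-0.17 0.08 0 0 0 0" --pt "-0.17 0.05 0 0 0 0" --pt "0 0 0 0 0 0"

```text
time: 23.72
ee_pos: [0.6114, -0.1347, 0.1008]
eef_rot: [-0.0, 1.0, -0.0, 0.0]
ft_force: [2.2, -4.4, 3.2]
width: 0.0152
grip_force: 30.0
```

>>> carry_out --pt "-0.18 0.02 0 0 0 0" --pt "-0.19 -0.02 0 0 0 0" --pt "-0.17 -0.05 0 0 0 0" --pt "0 0 0 0 0 0"

```text
time: 24.22
ee_pos: [0.6327, -0.137, 0.1008]
eef_rot: [0.0, 1.0, -0.0, -0.0]
ft_force: [-0.7, -3.9, 5.7]
width: 0.0155
grip_force: 30.0
```

>>> carry_out --pt "-0.17 -0.08 0 0 0 0" --pt "-0.15 -0.1 0 0 0 0" --pt "-0.13 -0.13 0 0 0 0" --pt "0 0 0 0 0 0"

```text
time: 24.72
ee_pos: [0.6502, -0.1494, 0.1008]
eef_rot: [0.0, 1.0, -0.0, -0.0]
ft_force: [-2.5, -2.5, 6.9]
width: 0.0151
grip_force: 30.0
```

>>> carry_out --pt "-0.1 -0.15 -0.02 0 0 0" --pt "-0.08 -0.17 0 0 0 0" --pt "-0.05 -0.17 0 0 0 0" --pt "0 0 0 0 0 0"

```text
time: 25.22
ee_pos: [0.6591, -0.1686, 0.101]
eef_rot: [0.0, 1.0, 0.0, -0.0]
ft_force: [-3.0, -0.9, -0.1]
width: 0.0149
grip_force: 30.0
```

>>> carry_out --pt "0.01 -0.18 0 0 0 0" --pt "0.01 -0.19 0 0 0 0" --pt "0.05 -0.17 0 0 0 0" --pt "0 0 0 0 0 0"

```text
time: 25.72
ee_pos: [0.6595, -0.1703, 0.1007]
eef_rot: [-0.007, 1.0, 0.012, -0.001]
ft_force: [-7.5, 48.9, 13.7]
width: 0.0152
grip_force: 30.0
```

That's the stop: 49 N at about 8°. Easing the push off to read its position.

>>> carry_out --pt "-0.05 0.2 0 0 0 0" --pt "0 0.22 0 0 0 0" --pt "0 0 0 0 0 0" --pt "0 0 0 0 0 0"

```text
time: 26.22
ee_pos: [0.6593, -0.169, 0.101]
eef_rot: [-0.002, 1.0, 0.003, 0.0]
ft_force: [-1.2, 12.1, -0.7]
width: 0.0152
grip_force: 30.0
```

>>> carry_out --pt "0 0.06 0 0 0 0" --pt "0 0 0 0 0 0" --pt "0 0 0 0 0 0"

```text
time: 26.6
ee_pos: [0.6592, -0.1688, 0.101]
eef_rot: [-0.001, 1.0, 0.001, 0.0]
ft_force: [1.6, 6.5, -3.3]
width: 0.0153
grip_force: 30.0
```

Run:
```python
from h import *
s=st()
# hub fit, r=.042, TCP points along the wheel
P=np.array([[.595,-.2116],[.5757,-.1728],[.5907,-.1441],[.6114,-.1347],[.6327,-.137],[.6502,-.1494],[.6591,-.1686],s["ee_pos"][:2]])
from scipy.optimize import least_squares
f=least_squares(lambda q:np.hypot(*(P-q).T)-.042,[.6175,-.1765]);print(f.x,f.fun.round(4))
print(np.degrees(np.arctan2(*(P-f.x).T[::-1])))
```

```text
{'time': 26.6, 'ee_pos': [0.6592, -0.1688, 0.101], 'eef_rot': [-0.0008, 1.0, 0.0012, 0.0004], 'ft_force': [1.5732, 6.5416, -3.3202], 'width': 0.0153, 'grip_force': 29.998, 'joint_positions': [-0.2235, 0.6079, 0.586, 1.4781, -0.3544, 1.1618, 1.9938]}
[[-1.0, -0.002, 0.001], [-0.002, 1.0, 0.002], [-0.001, 0.002, -1.0]]
[ 0.61775212 -0.17621306] [ 0.0001  0.0002 -0.     -0.     -0.      0.0001  0.      0.0001]
[-122.73909669  175.35988983  130.1108672    98.69963751   69.1333358
   39.56837424   10.4325838    10.11031824]
```

The hub fits (0.6178, -0.1762) to 0.2 mm and the stop is at 10.3°. Now two turns anticlockwise.

```bash
python3 arc.py 10 370 15
```

```text
[[0.08, 0.26, 0, 0, 0, 0], [0.15, 0.23, 0, 0, 0, 0], [0.2, 0.19, 0, 0, 0, 0], [0.24, 0.12, 0, 0, 0, 0], [0.27, 0.06, 0, 0, 0, 0], [0.28, -0.01, 0, 0, 0, 0], [0.26, -0.08, 0, 0, 0, 0], [0.23, -0.15, 0, 0, 0, 0], [0.18, -0.2, 0, 0, 0, 0], [0.13, -0.24, 0, 0, 0, 0], [0.06, -0.27, 0, 0, 0, 0], [-0.01, -0.27, 0, 0, 0, 0], [-0.08, -0.27, 0, 0, 0, 0], [-0.15, -0.23, 0, 0, 0, 0], [-0.2, -0.18, 0, 0, 0, 0], [-0.25, -0.13, 0, 0, 0, 0], [-0.26, -0.06, 0, 0, 0, 0], [-0.28, 0.01, 0, 0, 0, 0]]
[[-0.26, 0.09, 0, 0, 0, 0], [-0.23, 0.14, 0, 0, 0, 0], [-0.19, 0.21, 0, 0, 0, 0], [-0.12, 0.24, 0, 0, 0, 0], [-0.06, 0.27, 0, 0, 0, 0], [0.01, 0.27, 0, 0, 0, 0]]
```

>>> carry_out --pt "0 0.04 0 0 0 0"

```text
time: 26.72
ee_pos: [0.6591, -0.1687, 0.1011]
eef_rot: [-0.0, 1.0, 0.0, 0.001]
ft_force: [4.1, 1.1, -6.4]
width: 0.0151
grip_force: 30.0
```

>>> carry_out --pt "0.07 0.26 0.02 0 0 0" --pt "0.14 0.23 0 0 0 0" --pt "0.2 0.19 0 0 0 0" --pt "0.24 0.12 0 0 0 0" --pt "0.27 0.06 0 0 0 0" --pt "0.28 -0.01 0 0 0 0" --pt "0 0 0 0 0 0"

```text
time: 27.6
ee_pos: [0.609, -0.1355, 0.1009]
eef_rot: [0.0, 1.0, 0.001, -0.001]
ft_force: [-2.8, 3.0, 2.5]
width: 0.0153
grip_force: 30.0
```

>>> carry_out --pt "0.26 -0.07 0 0 0 0" --pt "0.23 -0.15 0 0 0 0" --pt "0.18 -0.2 0 0 0 0" --pt "0.13 -0.24 0 0 0 0" --pt "0.06 -0.27 0 0 0 0" --pt "-0.01 -0.27 0 0 0 0" --pt "0 0 0 0 0 0"

```text
time: 28.48
ee_pos: [0.5768, -0.185, 0.1008]
eef_rot: [0.001, 1.0, -0.001, 0.0]
ft_force: [3.3, -1.2, 1.2]
width: 0.0151
grip_force: 30.0
```

>>> carry_out --pt "-0.08 -0.27 0 0 0 0" --pt "-0.15 -0.23 0 0 0 0" --pt "-0.2 -0.18 0 0 0 0" --pt "-0.25 -0.13 0 0 0 0" --pt "-0.26 -0.06 0 0 0 0" --pt "-0.28 0.01 0 0 0 0" --pt "0 0 0 0 0 0"

```text
time: 29.35
ee_pos: [0.6263, -0.2176, 0.1008]
eef_rot: [-0.0, 1.0, 0.0, 0.0]
ft_force: [1.1, 1.6, 6.6]
width: 0.0152
grip_force: 30.0
```

>>> carry_out --pt "-0.26 0.09 0 0 0 0" --pt "-0.23 0.14 0 0 0 0" --pt "-0.19 0.21 0 0 0 0" --pt "-0.12 0.24 0 0 0 0" --pt "-0.06 0.27 0 0 0 0" --pt "0.01 0.27 0 0 0 0" --pt "0 0 0 0 0 0"

```text
time: 30.22
ee_pos: [0.6592, -0.1684, 0.1008]
eef_rot: [-0.0, 1.0, 0.0, -0.0]
ft_force: [-0.5, 0.9, 4.9]
width: 0.0154
grip_force: 30.0
```

One turn done, and it tracks well. Second turn.

>>> carry_out --pt "0.08 0.26 -0.01 0 0 0" --pt "0.15 0.23 0 0 0 0" --pt "0.2 0.19 0 0 0 0" --pt "0.24 0.12 0 0 0 0" --pt "0.27 0.06 0 0 0 0" --pt "0.28 -0.01 0 0 0 0" --pt "0.26 -0.08 0 0 0 0" --pt "0.23 -0.15 0 0 0 0" --pt "0.18 -0.2 0 0 0 0" --pt "0.13 -0.24 0 0 0 0" --pt "0.06 -0.27 0 0 0 0" --pt "-0.01 -0.27 0 0 0 0" --pt "0 0 0 0 0 0"

```text
time: 31.85
ee_pos: [0.5766, -0.1841, 0.101]
eef_rot: [0.0, 1.0, 0.0, 0.0]
ft_force: [4.8, -0.4, -4.8]
width: 0.0155
grip_force: 30.0
```

>>> carry_out --pt "-0.08 -0.27 0 0 0 0" --pt "-0.15 -0.23 0 0 0 0" --pt "-0.2 -0.18 0 0 0 0" --pt "-0.25 -0.13 0 0 0 0" --pt "-0.26 -0.06 0 0 0 0" --pt "-0.28 0.01 0 0 0 0" --pt "-0.26 0.09 0 0 0 0" --pt "-0.23 0.14 0 0 0 0" --pt "-0.19 0.21 0 0 0 0" --pt "-0.12 0.24 0 0 0 0" --pt "-0.06 0.27 0 0 0 0" --pt "0.01 0.27 0 0 0 0" --pt "0 0 0 0 0 0" --pt "0 0 0 0 0 0"

```text
time: 33.6
ee_pos: [0.6592, -0.1683, 0.101]
eef_rot: [-0.0, 1.0, 0.0, 0.0]
ft_force: [0.2, 0.8, -4.6]
width: 0.0151
grip_force: 30.0
```

Run:
```python
from h import *
s=st(); d=np.array(s["ee_pos"][:2])-[.61775,-.17621]; print(np.degrees(np.arctan2(d[1],d[0])),np.hypot(*d))
p,W=cam("side"); cv2.imwrite("pics/c7.png",p[120:320,200:400][...,::-1].repeat(3,0).repeat(3,1))
```

```text
{'time': 33.6, 'ee_pos': [0.6592, -0.1683, 0.101], 'eef_rot': [-0.0001, 1.0, 0.0004, 0.0001], 'ft_force': [0.2116, 0.7598, -4.6011], 'width': 0.0151, 'grip_force': 29.9949, 'joint_positions': [-0.2341, 0.6113, 0.5999, 1.4787, -0.3616, 1.1634, 1.9963]}
[[-1.0, -0.0, 0.0], [-0.0, 1.0, 0.001], [-0.0, 0.001, -1.0]]
10.738052101699171 0.042202864955223816
```

View pics/c7.png

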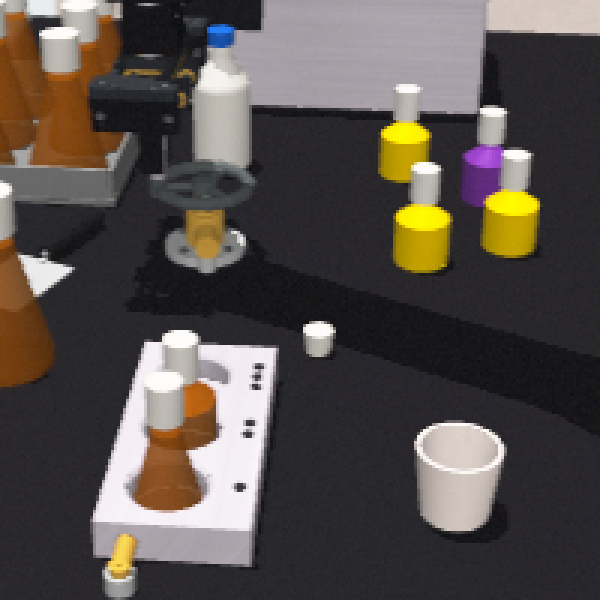

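Flask is in pocket one (165,470), bottle in pocket two (180,400), and the gripper holds the wheel within half a degree of two turns from the stop. Everything else is undisturbed.

```bash
python3 -c "
from bench import r
print(r.close_job())"
```

```text
the job is handed in; nothing more can be done
None
```

I handed the job in at 33.6 s: the flask is in pocket one, the bottle is in pocket two, and the wheel was shut to its stop (pressed against it at about 49 N at the wrist) then opened two turns (to within about half a degree), with the grip still held.

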